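# Clear the caliper away and push the test block home in the corner stop

## Task

Make the corner stop ready for a height check: lay the caliper, which is lying in front of the stop, flat in the grey-floored tray of its open case without dropping it, then push the wide drilled block across the table, round the other things, into the stop until its long side is flush along the long rail and its short side is flush against the short rail. Keep the block flat on the table all the way, do not let it run into the caliper, and leave the dial stand, the block with the peg and the wooden box where they stand.

Things in the scene. Friction and masses are not known exactly. Their poses are not given: they have to be found in the camera images.
- block_center (a point): Centre (half-way up) of the loose cream plastic test block: a plain cuboid 110 mm long (its y), 95 mm wide (its x), 45 mm high, with four bores and a slot drawn flush on its top; too wide to grasp from above. 0.4 to 0.75 kg, flat on the table on the robot's right. Either long side may go against the long rail
- stop_corner (a point): Inner corner, at table height, of the fixed steel corner stop: two rails 25 mm high, 20 mm thick. The long rail's inner face is this frame's plane x = 0 and runs 150 mm from the corner towards -y; the short rail's is y = 0 and runs 90 mm towards -x. The bay is x < 0, y < 0, open to the robot and to -y. Block home: centre at x = -47.5, y = -55 mm here, its 110 mm side along y
- caliper_grip (a point): Middle, 7 mm above the underside, of the slider of a closed digital caliper lying flat, 0.14 kg. Slider: black, 60 mm long (x), 26 mm wide (y), 14 mm high; grip it here across its width, near the balance point. Steel beam 12 mm wide, top 5 mm up, from x = -58 to +100 mm. Jaws 4 mm thick at x = -58 to -35 mm, reaching y = -38 and +20 mm
- case: Open black plastic caliper case, fixed. Tray with a dark grey floor; origin at table height under the tray's centre. Recess 198 mm long (x) by 102 mm wide (y), floor 8 mm and rim 19 mm above the table, walls 5 mm. Its lid, black inside, the same outline and 15 mm high, lies folded back on the table at the tray's +y side. The caliper may lie either way round
- dial_stand: Bystander, loose: dial gauge on a magnetic stand, origin at table height under its base, which is 60 mm (x) by 50 mm (y) by 55 mm high; a column of 12 mm diameter rises from the base's middle to 170 mm, and at 140 mm an arm carries a dial of 56 mm diameter, 45 mm out in +x
- peg_block: Bystander, loose: cream plastic block 70 x 70 x 50 mm high with a white peg of 15 mm diameter standing 30 mm above its top; origin at table height under its centre
- gauge_box: Bystander, loose: closed wooden box 60 mm (x) by 120 mm (y) by 28 mm high; origin at table height under its centre
There are look-alikes about, which are no part of the job. Leave any purple or red look-alike of the part that bears caliper_grip alone.

How it is judged:
By the outcome, as a careful person would: the job done as asked, in the order asked, and still so for the second after the job is handed in, with the robot touching nothing.
It also fails if it takes over 72 s, if anything falls off the work surface, if the arm or the gripper's body presses on something with over 40 N, if the wrist force passes 120 N, or if a joint passes its speed limit or range.

## Robot

A 6-joint arm with a two-finger parallel gripper is mounted at the origin on the work surface. World frame = base frame: x ahead of the robot, y to its left, z up, the work surface at z = 0. Lengths are in mm, angles in degrees, forces in N, time in s.
With the tool pointing down it reaches from about 300 to 850 mm from the base axis. Payload 4.2 kg.
Tool frame: the origin (TCP) lies between the finger pads; the fingertips stand 19 mm ahead of it and the grasp point (between the pads) is the TCP (env.tips_ahead is the distance from the TCP to the fingertips, in mm); z points along the fingers, y is the direction in which the jaws open and shut (so a half turn about z gives the same grasp; the last joint's range is limited). The gripper opens to 91 mm and grips with 3 to 60 N. Pads are 32 mm wide; open, the fingers measure 118 mm over their backs; the gripper's body (76 mm by 178 mm) begins 60 mm behind the grasp point.
Start: joints at [65.546, 18.312, 89.639, -0, 72.044, -1.146], TCP at [227.515, 528.089, 232.976] pointing down, gripper open.
Joint ranges: [-177.97, 177.97], [-48.28, 115.42], [12.27, 149.76], [-77.06, 257.06], [2.81, 150.46], [-146.56, 146.56]. Speed limits (degrees/s): [147.25, 147.25, 180, 180, 180, 180].

## Interface

Orientations are given as [roll, pitch, yaw] about the fixed x, y, z axes, in that order (R = Rz(yaw) Ry(pitch) Rx(roll)).
In Python, from workcell import telemetry, viewer, job_done, env gives the robot as it stands. The module is installed in compiled form; this text tells all that it offers.
- The arm moves only by the shell command python3 -m jog 'ROWS' [FORCE]. ROWS is JSON, a list of rows, each a list of 3 entries, a list of its own where there are three numbers: the shift along the tool's x, y, z in cm, then the turn about the tool's z in degrees, then the opening, from 0 (shut) to 1 (fully open). A call has 1 to 10 rows; each row shifts and turns the pose as measured when the row begins, along the tool's axes as they then stand; what a row does not reach is not made up. A row lasts 1/8 s, in which the tool goes at most 62.5 mm and 10.7 degrees, less where a joint would pass 70% of its speed; a pose out of reach is approached as far as the arm can. A call is refused whole if a number of a shift passes 6.25 or a number of a turn 10.7, either way. A call with a gripper value outside its range is refused whole. The fingers move at their own pace and stop on an object; FORCE is the grip in N (left out, the last holds). Time passes only in rows, so rows that do not move let the fingers close. It gives the time, the measured TCP pose, the force and the opening at its end, in the units of the state.
- telemetry.state(): the state, without advancing time (a new reading comes with each control period).
- viewer.grab_frame(name): name is "scene" or "top" or "wrist"; returns a dict with "color" (384x512x3 uint8, red, green, blue), "K" (3x3 intrinsics, pixels), "rvec" (rotation vector, rad) and "tvec" (3), from world to camera coordinates, as OpenCV has them. Camera axes: x right, y down, z forward; pixel columns grow to the right and rows downward; lengths in mm; the calibration is good to about 2 mm. The wrist camera is an equidistant fisheye: a pixel r from the principal point sees the ray r / f radians off the axis. A picture is of the moment at which its call begins. There is no depth.
- job_done(): hands the job in, once; it reports no verdict.
The state is a dict: "time_s": time; "qpos": joint angles; "qvel": joint speeds; "effort": joint torques, N m; "ee_pos": TCP position; "ee_rot": TCP orientation; "force": force on the tool from outside, world axes, zero at the start; "torque": the same for the moment, N m; "gripper_width": finger opening in mm.
Only numpy, scipy, OpenCV 4.12 (cv2) and the standard library are available. Lean on these libraries where they do the work, as an engineer would, in place of code of your own. Each camera call takes 0.05 s, during which the arm holds its last target. There are 200 camera calls.

## Working session

There is one attempt and no reset: what is moved stays moved. The work goes in short steps, Python scripts to look and compute and a shell command to move; the robot and the scene stay as the last step left them, time stands still between calls to the robot, and variables do not carry over. Pictures are saved under pics/ and viewed, about 8 in all and at most 12, crops included, and the job is handed in when it is done.

```bash
mkdir -p pics
cat > h.py <<'E'
import cv2, numpy as np
from workcell import telemetry, viewer, env
from scipy.spatial.transform import Rotation as R
def grab(n,name=None):
    f=viewer.grab_frame(n)
    if name: cv2.imwrite('pics/'+name+'.png',f['color'][:,:,::-1])
    return f
def ray(f,uv,fish=False):
    K=np.array(f['K']);Rm,_=cv2.Rodrigues(np.array(f['rvec'],float));t=np.array(f['tvec'],float).ravel()
    u,v=uv;d=np.array([(u-K[0,2])/K[0,0],(v-K[1,2])/K[1,1],1.])
    if fish:
        r=np.hypot(d[0],d[1])+1e-12;d=np.array([d[0]/r*np.sin(r),d[1]/r*np.sin(r),np.cos(r)])
    return -Rm.T@t, Rm.T@d
def onz(f,uv,z,fish=False):
    c,d=ray(f,uv,fish);return c+d*(z-c[2])/d[2]
E
python3 - <<'E'
from h import *
s=telemetry.state();print(s)
a=grab('top','top0');b=grab('scene','scene0')
import pickle;pickle.dump((a,b),open('f0.pkl','wb'))
for f in(a,b):print(np.array(f['K']).tolist(),ray(f,(256,192)))
im=np.hstack([a['color'],b['color']])
big=cv2.resize(a['color'],(800,600),interpolation=cv2.INTER_CUBIC);cv2.imwrite('pics/top0b.png',big[:,:,::-1])
E
```

```text
{'time_s': 0.0, 'qpos': array([ 6.55487461e+01,  1.83529088e+01,  8.97058741e+01, -1.34446891e-04,
        7.20437301e+01, -1.14270288e+00]), 'qvel': array([-0.02888414,  0.09438077,  0.005298  ,  0.08007977, -0.0361058 ,
       -0.05338248]), 'effort': array([ 4.55324707e-04, -4.12464416e+01, -2.31979984e+01,  7.26646115e-02,
        4.56305640e-02, -1.52197899e-04]), 'ee_pos': array([227.29504021, 527.66154455, 232.11114685]), 'ee_rot': array([-1.79897505e+02, -1.91657740e-03,  1.56691489e+02]), 'force': array([ 1.61846634,  0.62361559, -0.49559186]), 'torque': array([0.00859089, 0.00874215, 0.00708068]), 'gripper_width': 91.20130064121763}
[[471.86409270402817, 0.0, 257.46474016453044], [0.0, 471.86409270402817, 181.24694015459136], [0.0, 0.0, 1.0]] (array([ 449.01233515,   55.03533451, 1318.78617665]), array([ 0.06812799,  0.01166924, -0.99787342]))
[[477.2592197656922, 0.0, 258.39088056978613], [0.0, 477.2592197656922, 195.83620916048062], [0.0, 0.0, 1.0]] (array([1419.24312489,  331.80567274,  939.94064173]), array([-0.689928  , -0.22596998, -0.68776931]))
```

View pics/top0b.png

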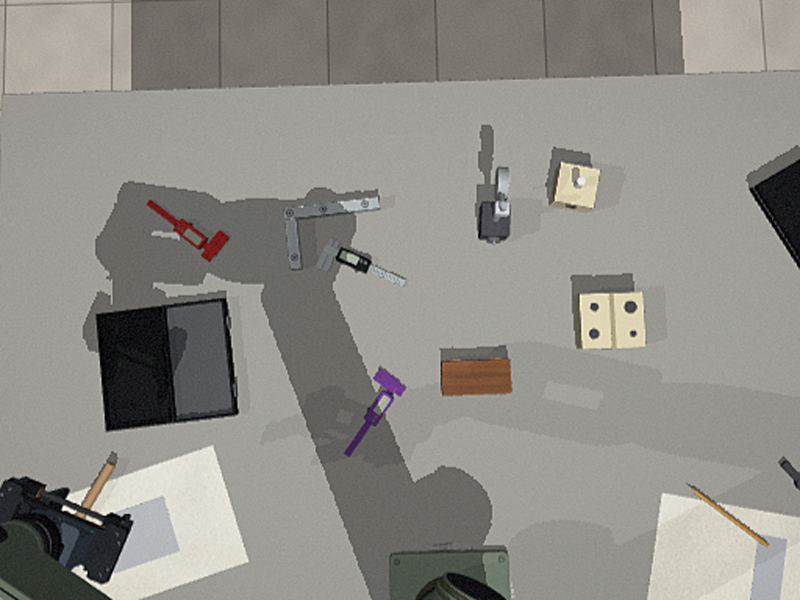

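View pics/scene0.png

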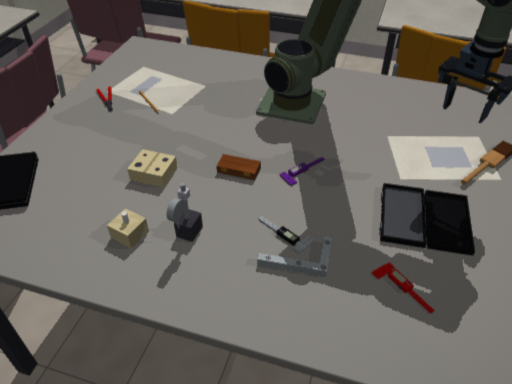

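The top view (800 px wide) shows the stop corner at about (290,212), the black caliper slider at (352,260) and the grey tray at (203,360). The wide block is at (613,320), the dial stand at (495,220), the peg block at (577,185) and the wooden box at (476,377). Red (188,230) and purple (377,405) calipers are the decoys. The scene view agrees.

```bash
cat > m.py <<'E'
from h import *
import pickle
a,b=pickle.load(open('f0.pkl','rb'))
P=lambda u,v,z,f=a:onz(f,(u/1.5625,v/1.5625),z).round(0)[:2].tolist()
# manual rough points from the 800x600 top view
for n,u,v,z in [('slider',352,260,14),('jaw',327,255,4),('beamend',405,282,5),('trayTL',166,307,19),('trayTR',227,299,19),('trayBR',237,413,19),('trayBL',176,420,19),('corner',300,216,25),('longend',380,208,25),('shortend',302,269,25),
 ('blkTL',580,294,45),('blkTR',645,292,45),('blkBR',647,348,45),('blkBL',582,349,45),('boxTL',441,361,28),('boxBR',511,394,28),('dialbaseL',479,202,55),('dialbaseR',509,238,55),('pegTL',560,162,50),('pegBR',595,210,50)]:
    print(n,P(u,v,z))
hsv=cv2.cvtColor(a['color'],cv2.COLOR_RGB2HSV)
m=cv2.inRange(hsv,(15,40,120),(35,255,255))
for c in cv2.findContours(m,0,2)[0]:
    if cv2.contourArea(c)>200: print('cream',cv2.minAreaRect(c), [onz(a,p,45).round(0)[:2].tolist() for p in cv2.boxPoints(cv2.minAreaRect(c))])
E
python3 m.py
python3 - <<'E'
import cv2
im=cv2.imread('pics/top0.png')[105:265,50:440];cv2.imwrite('pics/crop0.png',cv2.resize(im,(780,320),interpolation=cv2.INTER_CUBIC))
E
```

```text
slider [612.0, 154.0]
jaw [623.0, 200.0]
beamend [571.0, 61.0]
trayTL [537.0, 485.0]
trayTR [548.0, 377.0]
trayBR [348.0, 360.0]
trayBL [339.0, 467.0]
corner [692.0, 244.0]
longend [702.0, 101.0]
shortend [597.0, 242.0]
blkTL [538.0, -241.0]
blkTR [538.0, -353.0]
blkBR [442.0, -351.0]
blkBL [443.0, -240.0]
boxTL [429.0, 2.0]
boxBR [369.0, -118.0]
dialbaseL [702.0, -72.0]
dialbaseR [637.0, -121.0]
pegTL [770.0, -216.0]
pegBR [683.0, -273.0]
cream ((391.5, 204.5), (35.0, 41.0), 90.0) [[541.0, -241.0], [538.0, -351.0], [444.0, -346.0], [447.0, -236.0]]
cream ((368.0577392578125, 119.7115478515625), (27.06402587890625, 28.829071044921875), 11.309932708740234) [[695.0, -197.0], [773.0, -216.0], [756.0, -287.0], [678.0, -268.0]]
```

View pics/crop0.png

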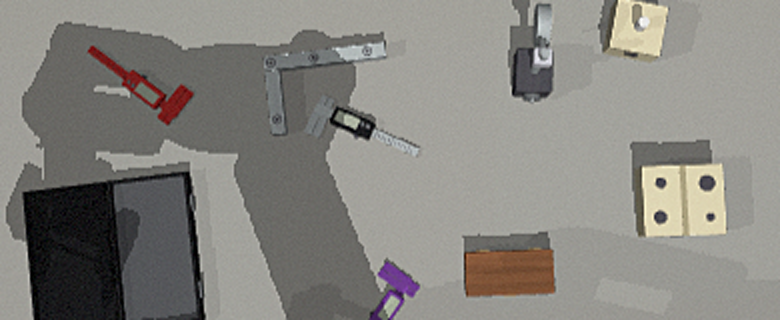

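```bash
cat > plan.py <<'E'
# plan.py x y z yaw [n]: straight-line way in tool axes, n equal rows
import sys
from h import *
x,y,z,yaw=map(float,sys.argv[1:5])
s=telemetry.state();p=s['ee_pos'];w=s['ee_rot'][2]
d=(yaw-w+180)%360-180
D=np.array([x,y,z])-p
n=int(sys.argv[5]) if len(sys.argv)>5 else int(max(np.ceil(np.linalg.norm(D)/60),np.ceil(abs(d)/10.5),1))
print('at',p.round(1),s['ee_rot'].round(1),'F',s['force'].round(1),'w',round(s['gripper_width'],1),'t',s['time_s'],'D',D.round(1),'dyaw',round(d,1),'j6',s['qpos'][5].round(1))
for i in range(n):
    Rm=R.from_euler('xyz',[180,0,w+d*i/n],degrees=True).as_matrix()
    print((Rm.T@D/n/10).round(2).tolist(),round(-d/n,2))
E
python3 plan.py 600 150 190 66
```

```text
at [227.4 527.7 232.2] [-179.9   -0.   156.7] F [0.  0.8 0.1] w 90.9 t 0.1 D [ 372.6 -377.7  -42.2] dyaw -90.7 j6 -1.1
[-5.46, -2.22, 0.47] 10.08
[-5.77, -1.23, 0.47] 10.08
[-5.89, -0.2, 0.47] 10.08
[-5.84, 0.84, 0.47] 10.08
[-5.6, 1.84, 0.47] 10.08
[-5.19, 2.8, 0.47] 10.08
[-4.62, 3.66, 0.47] 10.08
[-3.91, 4.41, 0.47] 10.08
[-3.08, 5.03, 0.47] 10.08
```

The crop confirms the caliper: jaws at about (320,115), slider (352,122), beam running to (418,152). The black slider is the real one.

```bash
python3 -m jog '[[[-5.5,-2.2,0.5],10.1,0.6],[[-5.8,-1.2,0.5],10.1,0.6],[[-5.9,-0.2,0.5],10.1,0.6],[[-5.8,0.8,0.5],10.1,0.6],[[-5.6,1.8,0.5],10.1,0.6],[[-5.2,2.8,0.5],10.1,0.6],[[-4.6,3.7,0.5],10.1,0.6],[[-3.9,4.4,0.5],10.1,0.6],[[-3.1,5.0,0.5],10.1,0.6]]' 20; python3 plan.py 610 152 150 66
python3 - <<'E'
from h import *
import pickle
f=grab('wrist','w1');pickle.dump((f,telemetry.state()),open('f1.pkl','wb'));print(ray(f,(256,192),1))
cv2.imwrite('pics/w1b.png',cv2.resize(f['color'],(800,600),interpolation=cv2.INTER_CUBIC)[:,:,::-1])
E
```

```text
time_s: 1.23
ee_pos: [599.2, 133.5, 182.5]
ee_rot: [-179.8, 0.2, 63.3]
force: [1.7, 1.0, -0.2]
gripper_width: 54.4
at [599.2 133.5 182.5] [-179.8    0.2   63.3] F [ 1.7  1.  -0.2] w 54.4 t 1.225 D [ 10.8  18.5 -32.5] dyaw 2.7 j6 38.3
[2.14, 0.13, 3.25] -2.74
(array([636.58999092, 206.98840856, 334.26309594]), array([-0.1332026 , -0.26198677, -0.95583471]))
```

View pics/w1b.png

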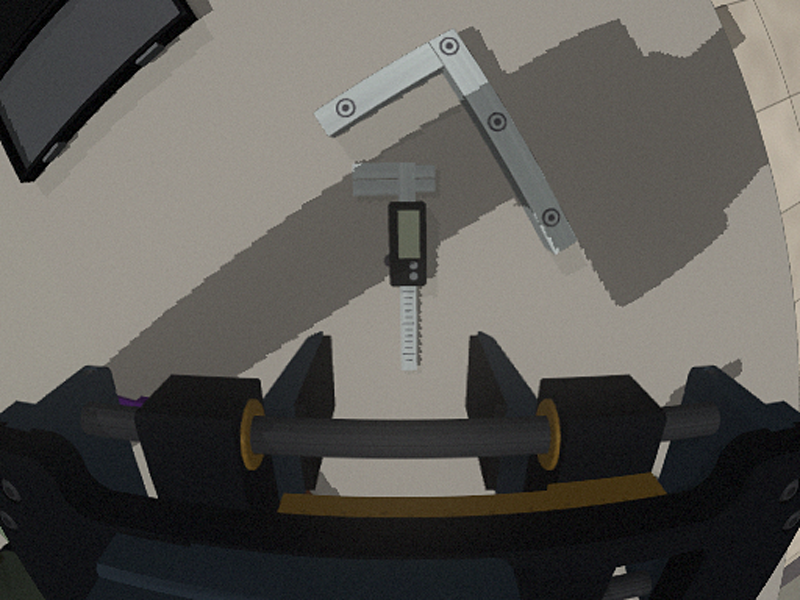

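The wrist view shows the caliper straight ahead, with slider corners at about (391,203), (426,203), (424,286) and (390,286) and the beam end at (409,370). The rail screws are at (450,46), (497,122), (551,217) and (345,108).

```bash
cat > m1.py <<'E'
from h import *
import pickle
f,s=pickle.load(open('f1.pkl','rb'))
P=lambda u,v,z:onz(f,((u+.5)/1.5625-.5,(v+.5)/1.5625-.5),z,True)[:2]
for n,u,v,z in [('s',391,203,14),('s',426,203,14),('s',424,286,14),('s',390,286,14),('beamend',409,370,5),('jawL',353,180,4),('jawR',436,180,4),('scr0',450,46,25),('scr1',497,122,25),('scr2',551,217,25),('scrS',345,108,25)]:
    print(n,P(u,v,z).round(1))
S=np.mean([P(391,203,14),P(426,203,14),P(424,286,14),P(390,286,14)],0);print('slider',S)
d=(P(424,286,14)+P(390,286,14)-P(391,203,14)-P(426,203,14));print('yaw cal',np.degrees(np.arctan2(d[1],d[0])))
b=P(409,370,5)-S;print('beam dir',np.degrees(np.arctan2(b[1],b[0])),np.hypot(*b))
r=P(551,217,25)-P(450,46,25);print('rail -y dir',np.degrees(np.arctan2(r[1],r[0])))
r=P(345,108,25)-P(450,46,25);print('rail -x dir',np.degrees(np.arctan2(r[1],r[0])))
E
python3 m1.py
```

```text
s [617.7 184.5]
s [639.2 173.8]
s [611.9 121.1]
s [590.2 132. ]
beamend [571.1  62.6]
jawL [600.7 210.8]
jawR [652.9 184.4]
scr0 [701.1 263.3]
scr1 [706.  203.6]
scr2 [713.4 129.2]
scrS [620.4 256. ]
slider [614.76915541 152.87103631]
yaw cal -117.54842066038088
beam dir -115.8173798991 100.26192089232512
rail -y dir -84.72393659695575
rail -x dir -174.84657599242718
```

```bash
python3 plan.py 614.8 152.9 60 63.0 3
```

```text
at [604.  127.4 181.5] [179.8   0.3  62.8] F [ 3.8 -4.3 -0.4] w 54.7 t 1.275 D [  10.8   25.5 -121.5] dyaw 0.2 j6 38.4
[0.92, -0.07, 4.05] -0.07
[0.92, -0.07, 4.05] -0.07
[0.92, -0.06, 4.05] -0.07
```

```bash
python3 -m jog '[[[0.9,-0.1,3.5],0,0.6],[[0.9,-0.1,3.5],0,0.6],[[0.9,0,1.8],0,0.6],[[0,0,0],0,0.6],[[0,0,0],0,0.6]]';  python3 plan.py 614.8 152.9 22 63.3
python3 - <<'E'
from h import *
import pickle
f=grab('wrist','w2');pickle.dump((f,telemetry.state()),open('f2.pkl','wb'))
cv2.imwrite('pics/w2b.png',cv2.resize(f['color'],(800,600),interpolation=cv2.INTER_CUBIC)[:,:,::-1])
E
```

```text
time_s: 1.9
ee_pos: [616.6, 150.2, 90.7]
ee_rot: [179.8, 0.3, 62.6]
force: [0.5, -0.7, 0.8]
gripper_width: 54.5
at [616.6 150.2  90.7] [179.8   0.3  62.6] F [ 0.5 -0.7  0.8] w 54.5 t 1.9 D [ -1.8   2.7 -68.7] dyaw 0.7 j6 40.5
[0.08, -0.14, 3.44] -0.34
[0.08, -0.14, 3.44] -0.34
```

View pics/w2b.png

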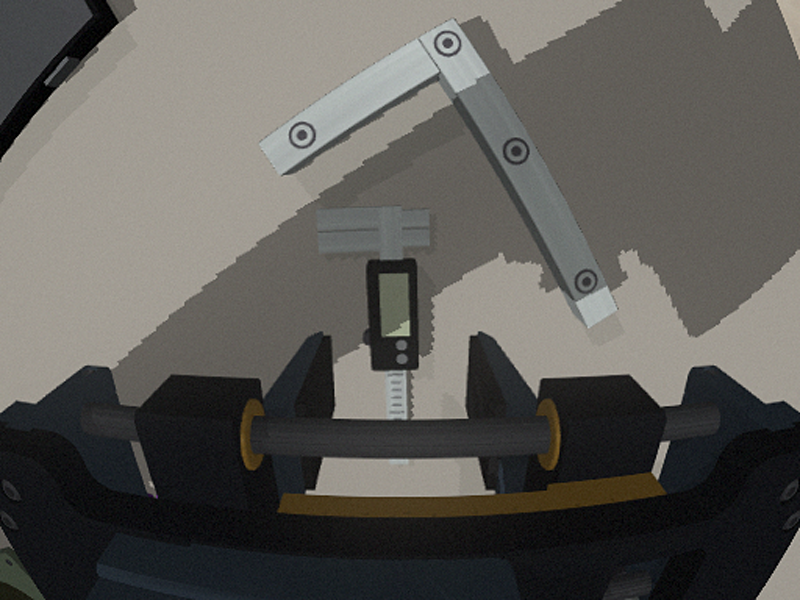

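The slider corners are now at about (367,260), (416,259), (419,370) and (370,370). The screws are at (447,43), (515,151), (586,281) and (301,135).

```bash
cat > m2.py <<'E'
from h import *
import pickle
f,s=pickle.load(open('f2.pkl','rb'))
P=lambda u,v,z:onz(f,((u+.5)/1.5625-.5,(v+.5)/1.5625-.5),z,True)[:2]
c=[P(367,260,14),P(416,259,14),P(419,370,14),P(370,370,14)];print(np.round(c,1));S=np.mean(c,0);print('slider',S)
d=c[2]+c[3]-c[0]-c[1];print('yaw',np.degrees(np.arctan2(d[1],d[0])))
s=[P(447,43,25),P(515,151,25),P(586,281,25),P(301,135,25)];print(np.round(s,1))
for k in(2,3):
    r=s[k]-s[0];print(np.degrees(np.arctan2(r[1],r[0])),np.hypot(*r))
for n,u,v,z in[('long end outer',617,311,25),('long end inner top',588,326,25),('top inner corner',441,72,25),('outer corner',456,19,25)]:print(n,P(u,v,z).round(1))
E
python3 m2.py;python3 plan.py 614.8 152.9 22 63.3
```

```text
[[617.6 187.2]
 [639.7 176.2]
 [613.5 120.6]
 [589.8 132.9]]
slider [615.13106505 154.22974334]
yaw -116.16871938658996
[[700.3 263.9]
 [705.7 204. ]
 [713.4 129. ]
 [620.2 256.4]]
-84.48465750294959 135.55183953483558
-174.63597114640672 80.45091414152003
long end outer [724.2 104.9]
long end inner top [705.9 105.1]
top inner corner [691.2 252.4]
outer corner [709.9 272.9]
at [616.7 150.2  90.9] [179.8   0.3  62.6] F [-0.5  0.   0.2] w 54.9 t 1.95 D [ -1.9   2.7 -68.9] dyaw 0.7 j6 40.5
[0.08, -0.15, 3.44] -0.34
[0.08, -0.15, 3.44] -0.34
```

```bash
python3 -m jog '[[[0.2,-0.1,3.5],-0.6,0.6],[[0.1,-0.1,2.4],-0.3,0.6],[[0,0,0.4],0,0.6],[[0,0,0],0,0.6]]';  python3 plan.py 615 154 21.5 63.7
```

```text
time_s: 2.45
ee_pos: [620.1, 154.2, 33.1]
ee_rot: [179.2, -0.1, 63.6]
force: [-0.4, -0.5, 0.1]
gripper_width: 54.7
at [620.1 154.2  33.1] [ 1.792e+02 -1.000e-01  6.360e+01] F [-0.4 -0.5  0.1] w 54.7 t 2.45 D [ -5.1  -0.2 -11.6] dyaw 0.1 j6 39.9
[-0.24, -0.45, 1.16] -0.13
```

```bash
python3 -m jog '[[[-0.2,-0.5,1.0],0,0.6],[[0,0,0],0,0.6],[[0,0,0],0,0.6]]';  python3 plan.py 615 154 21.5 63.7
```

```text
time_s: 2.82
ee_pos: [615.8, 154.8, 25.1]
ee_rot: [179.1, -0.3, 63.6]
force: [0.5, -0.4, 0.2]
gripper_width: 54.8
at [615.8 154.8  25.1] [179.1  -0.3  63.6] F [ 0.5 -0.4  0.2] w 54.8 t 2.825 D [-0.8 -0.8 -3.6] dyaw 0.1 j6 40.1
[-0.11, -0.04, 0.36] -0.15
```

```bash
python3 -m jog '[[[-0.1,0,0.3],0,0.5],[[0,0,0],0,0.4],[[0,0,0],0,0.2],[[0,0,0],0,0.2],[[0,0,0],0,0.2],[[0,0,0],0,0.2]]' 25;  python3 plan.py 615 154 80 63.7
```

```text
time_s: 3.58
ee_pos: [615.6, 153.9, 22.2]
ee_rot: [179.0, -0.3, 63.6]
force: [-0.4, 0.4, -0.3]
gripper_width: 25.8
at [615.6 153.9  22.2] [179.   -0.3  63.6] F [-0.4  0.4 -0.3] w 25.8 t 3.575 D [-0.6  0.1 57.8] dyaw 0.1 j6 40.0
[-0.01, -0.06, -5.78] -0.15
```

Width 25.8 mm, so the slider is gripped. Next: lift, and carry it towards the tray.

```bash
python3 -m jog '[[[0,0,-3],0,0.2],[[0,0,-5],0,0.2],[[0,0,-5],0,0.2],[[0,0,0],0,0.2]]';  python3 plan.py 465 415 140 5 7
```

```text
time_s: 4.08
ee_pos: [612.7, 154.0, 153.8]
ee_rot: [179.2, -0.1, 63.6]
force: [-0.5, -0.3, -1.9]
gripper_width: 25.9
at [612.7 154.  153.8] [ 1.792e+02 -1.000e-01  6.360e+01] F [-0.5 -0.3 -1.9] w 25.9 t 4.075 D [-147.7  261.   -13.8] dyaw -58.6 j6 39.9
[2.4, -3.55, 0.2] 8.36
[1.86, -3.86, 0.2] 8.36
[1.28, -4.09, 0.2] 8.36
[0.67, -4.23, 0.2] 8.36
[0.04, -4.28, 0.2] 8.36
[-0.58, -4.24, 0.2] 8.36
[-1.19, -4.12, 0.2] 8.36
```

```bash
python3 -m jog '[[[2.4,-3.6,0.2],8.4,0.2],[[1.9,-3.9,0.2],8.4,0.2],[[1.3,-4.1,0.2],8.4,0.2],[[0.7,-4.2,0.2],8.4,0.2],[[0,-4.3,0.2],8.4,0.2],[[-0.6,-4.2,0.2],8.4,0.2],[[-1.2,-4.1,0.2],8.4,0.2],[[0,0,0],0,0.2],[[0,0,0],0,0.2]]';  python3 plan.py 465 415 140 5
python3 - <<'E'
from h import *
import pickle
f=grab('wrist','w3');pickle.dump((f,telemetry.state()),open('f3.pkl','wb'))
cv2.imwrite('pics/w3b.png',cv2.resize(f['color'],(800,600),interpolation=cv2.INTER_CUBIC)[:,:,::-1])
E
```

```text
time_s: 5.2
ee_pos: [459.0, 420.0, 121.1]
ee_rot: [179.0, 0.3, 2.7]
force: [1.1, 0.8, -2.1]
gripper_width: 25.9
at [459.  420.  121.1] [179.    0.3   2.7] F [ 1.1  0.8 -2.1] w 25.9 t 5.2 D [ 6.  -5.  18.9] dyaw 2.3 j6 129.3
[0.57, 0.53, -1.89] -2.26
```

View pics/w3b.png

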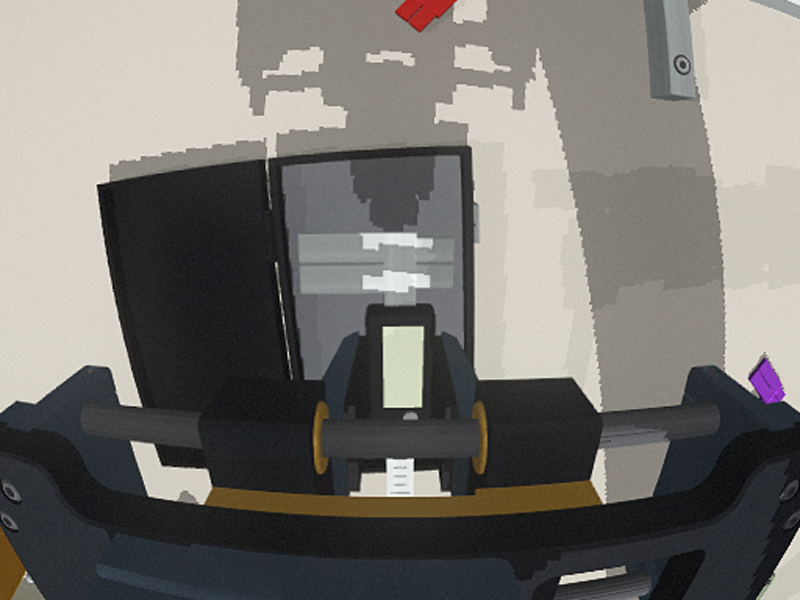

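The far rim of the tray is visible, with outer corners at about (272,158) and (471,147). The caliper sits level in the grip above the grey floor.

```bash
cat > m3.py <<'E'
from h import *
import pickle
f,s=pickle.load(open('f3.pkl','rb'))
P=lambda u,v,z:onz(f,((u+.5)/1.5625-.5,(v+.5)/1.5625-.5),z,True)[:2]
L,Rr=P(272,158,19),P(471,147,19);Rd=P(475,345,19)
print(L,Rr,np.hypot(*(L-Rr)),Rd)
d=L-Rr;e=Rr-Rd;y1=np.degrees(np.arctan2(-d[0],d[1]));print('yaw',y1,np.degrees(np.arctan2(e[1],e[0])))
for yw in(y1,5):
    t=np.radians(yw);X=np.array([np.cos(t),np.sin(t)]);Y=np.array([-X[1],X[0]])
    C=(L+Rr)/2-X*104;print('centre',C,'grip',C+X*21-Y*9)
    print('jaw rel', [(P(u,v,125-7)-C)@np.c_[X,Y] for u,v in((299,235),(452,235))])
E
python3 m3.py;python3 plan.py 465 415 100 5
```

```text
[542.07158923 491.95868192] [551.98726062 383.68526703] 108.72650509741636 [437.42713866 371.77423143]
yaw 5.232547603226191 5.935824326851653
centre [443.46281862 428.33735227] grip [465.19609104 421.29002159]
jaw rel [array([74.6523229 , 21.66798846]), array([ 71.98627308, -30.16425879])]
centre [443.42517632 428.75777723] grip [465.12966667 421.62229554]
jaw rel [array([74.56462054, 21.54869628]), array([ 72.10896475, -30.29394478])]
at [459.  419.9 121.1] [179.    0.4   2.7] F [-0.9 -0.  -2.2] w 25.6 t 5.25 D [  6.   -4.9 -21.1] dyaw 2.3 j6 129.3
[0.57, 0.52, 2.11] -2.31
```

```bash
python3 -m jog '[[[0.6,0,3],-2.5,0.2],[[0,0,3],0,0.2],[[0,0,0],0,0.2],[[0,0,0],0,0.2]]';  python3 plan.py 465 420 33 5.3 2
```

```text
time_s: 5.75
ee_pos: [468.0, 415.6, 60.7]
ee_rot: [179.0, 0.3, 5.1]
force: [0.6, -0.4, -0.5]
gripper_width: 25.8
at [468.  415.6  60.7] [179.    0.3   5.1] F [ 0.6 -0.4 -0.5] w 25.8 t 5.75 D [ -3.    4.4 -27.7] dyaw 0.2 j6 126.3
[-0.13, -0.23, 1.39] -0.11
[-0.13, -0.23, 1.39] -0.11
```

```bash
python3 -m jog '[[[-0.1,-0.3,1.2],0,0.2],[[-0.1,-0.3,1.0],0,0.2],[[0,0,0],0,0.2],[[0,0,0],0,0.2],[[0,0,0],0,0.2]]';  python3 plan.py 465 420 30.5 5.3 2
```

```text
time_s: 6.38
ee_pos: [466.5, 422.3, 39.9]
ee_rot: [179.2, 0.1, 5.1]
force: [0.2, -0.3, -1.6]
gripper_width: 25.4
at [466.5 422.3  39.9] [1.792e+02 1.000e-01 5.100e+00] F [ 0.2 -0.3 -1.6] w 25.4 t 6.375 D [-1.5 -2.3 -9.4] dyaw 0.2 j6 126.8
[-0.09, 0.11, 0.47] -0.11
[-0.09, 0.11, 0.47] -0.11
```

```bash
python3 -m jog '[[[-0.1,0.1,0.6],0,0.2],[[0,0.1,0.2],0,0.2],[[0,0,0],0,0.2],[[0,0,0],0,0.2]]';  python3 plan.py 465 420 30.5 5.3 1
```

```text
time_s: 6.88
ee_pos: [465.7, 419.9, 31.6]
ee_rot: [179.2, 0.1, 5.1]
force: [0.1, 0.7, -1.1]
gripper_width: 25.4
at [465.7 419.9  31.6] [1.792e+02 1.000e-01 5.100e+00] F [ 0.1  0.7 -1.1] w 25.4 t 6.875 D [-0.7  0.1 -1.1] dyaw 0.2 j6 126.7
[-0.07, -0.02, 0.11] -0.22
```

```bash
python3 -m jog '[[[0,0,0.12],0,0.2],[[0,0,0],0,0.2],[[0,0,0],0,0.2]]';  python3 -m jog '[[[0,0,0.08],0,0.2],[[0,0,0],0,0.2],[[0,0,0],0,0.2]]'
```

```text
time_s: 7.25
ee_pos: [465.9, 420.0, 30.5]
ee_rot: [179.2, 0.0, 5.1]
force: [-0.3, -0.4, -1.5]
gripper_width: 25.9
time_s: 7.62
ee_pos: [466.0, 420.1, 30.3]
ee_rot: [179.2, 0.0, 5.1]
force: [-0.3, -0.7, -0.7]
gripper_width: 25.7
```

```bash
python3 -m jog '[[[0,0,0.1],0,0.2],[[0,0,0],0,0.2],[[0,0,0],0,0.2]]'
```

```text
time_s: 8.0
ee_pos: [466.0, 420.2, 30.3]
ee_rot: [179.2, -0.0, 5.1]
force: [0.1, -1.0, 1.0]
gripper_width: 25.8
```

The z force has turned positive and z has stopped falling, so the caliper is on the floor. Open and go up.

```bash
python3 -m jog '[[[0,0,0],0,0.35],[[0,0,0],0,0.45],[[0,0,0],0,0.5],[[0,0,-2],0,0.5],[[0,0,-4],0,0.5],[[0,0,-5],0,0.5],[[0,0,0],0,0.5],[[0,0,0],0,0.5]]'
python3 - <<'E'
from h import *
import pickle
f=grab('wrist','w4');pickle.dump((f,telemetry.state()),open('f4.pkl','wb'))
cv2.imwrite('pics/w4b.png',cv2.resize(f['color'],(600,450),interpolation=cv2.INTER_CUBIC)[:,:,::-1])
E
```

```text
time_s: 9.0
ee_pos: [465.6, 421.4, 141.4]
ee_rot: [179.1, 0.1, 5.1]
force: [-1.6, 0.5, -0.1]
gripper_width: 45.6
```

View pics/w4b.png

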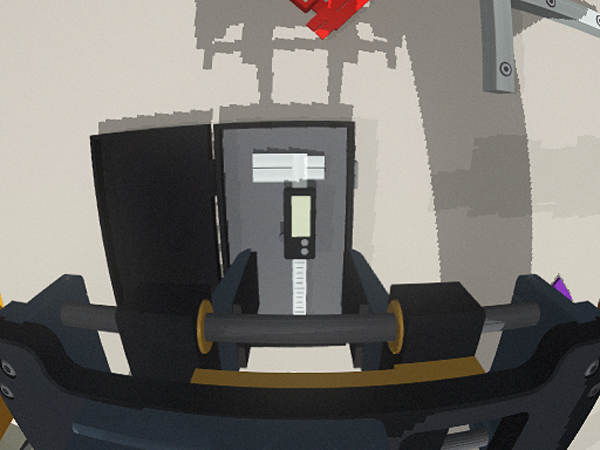

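The caliper lies flat in the tray, well inside the rim (slider at about (300,222)). Now go round to the far side of the block.

```bash
python3 plan.py 485 -395 160 89 14
```

```text
at [465.9 421.6 141.6] [1.792e+02 1.000e-01 5.100e+00] F [-0.5  0.6  0.1] w 45.5 t 9.05 D [  19.1 -816.6   18.4] dyaw 83.9 j6 126.7
[-0.38, 5.82, -0.13] -5.99
[-0.99, 5.75, -0.13] -5.99
[-1.58, 5.62, -0.13] -5.99
[-2.16, 5.42, -0.13] -5.99
[-2.71, 5.17, -0.13] -5.99
[-3.24, 4.85, -0.13] -5.99
[-3.73, 4.49, -0.13] -5.99
[-4.18, 4.08, -0.13] -5.99
[-4.58, 3.62, -0.13] -5.99
[-4.93, 3.12, -0.13] -5.99
[-5.23, 2.59, -0.13] -5.99
[-5.47, 2.03, -0.13] -5.99
[-5.65, 1.44, -0.13] -5.99
[-5.77, 0.85, -0.13] -5.99
```

```bash
python3 -m jog '[[[-0.4,5.8,-0.2],-6,0.55],[[-1,5.8,-0.2],-6,0.55],[[-1.6,5.6,-0.2],-6,0.55],[[-2.2,5.4,-0.2],-6,0.55],[[-2.7,5.2,-0.2],-6,0.55],[[-3.2,4.9,-0.2],-6,0.55],[[-3.7,4.5,-0.2],-6,0.55]]'; python3 plan.py 485 -395 160 89
```

```text
time_s: 9.93
ee_pos: [477.1, 3.9, 153.0]
ee_rot: [179.8, 1.4, 49.0]
force: [1.0, -0.2, 0.2]
gripper_width: 49.8
at [477.1   3.9 153. ] [179.8   1.4  49. ] F [ 1.  -0.2  0.2] w 49.8 t 9.925 D [   7.9 -398.9    7. ] dyaw 40.0 j6 41.6
[-4.22, 3.83, -0.1] -5.72
[-4.58, 3.39, -0.1] -5.72
[-4.9, 2.91, -0.1] -5.72
[-5.17, 2.41, -0.1] -5.72
[-5.38, 1.88, -0.1] -5.72
[-5.54, 1.34, -0.1] -5.72
[-5.65, 0.78, -0.1] -5.72
```

```bash
python3 -m jog '[[[-4.2,3.8,-0.1],-5.7,0.6],[[-4.6,3.4,-0.1],-5.7,0.6],[[-4.9,2.9,-0.1],-5.7,0.6],[[-5.2,2.4,-0.1],-5.7,0.6],[[-5.4,1.9,-0.1],-5.7,0.6],[[-5.5,1.3,-0.1],-5.7,0.6],[[-5.7,0.8,-0.1],-5.7,0.6],[[0,0,0],0,0.6],[[0,0,0],0,0.6]]'; python3 plan.py 485 -395 40 89
python3 - <<'E'
from h import *
import pickle
f=grab('wrist','w5');pickle.dump((f,telemetry.state()),open('f5.pkl','wb'))
cv2.imwrite('pics/w5b.png',cv2.resize(f['color'],(800,600),interpolation=cv2.INTER_CUBIC)[:,:,::-1])
E
```

```text
time_s: 11.05
ee_pos: [481.1, -409.5, 153.6]
ee_rot: [-178.2, 0.5, 89.9]
force: [0.2, -0.3, -0.4]
gripper_width: 54.4
at [ 481.1 -409.5  153.6] [-178.2    0.5   89.9] F [ 0.2 -0.3 -0.4] w 54.4 t 11.05 D [   3.9   14.5 -113.6] dyaw -0.9 j6 -39.8
[0.73, 0.19, 5.68] 0.43
[0.73, 0.19, 5.68] 0.43
```

View pics/w5b.png

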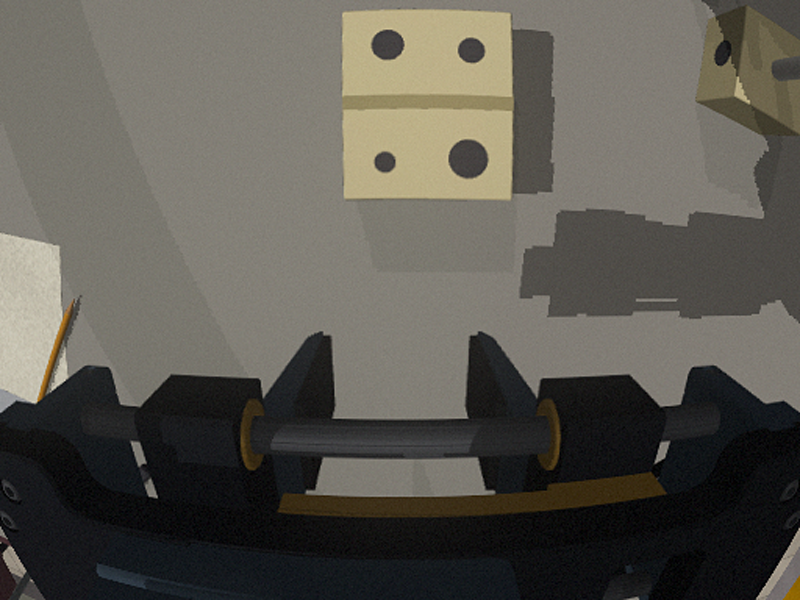

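The block's top-face corners are at about (343,12), (512,10), (512,199) and (344,199). The peg block is clear of it at upper right.

```bash
cat > m5.py <<'E'
from h import *
import pickle,sys
def blk(f,uv,sc=1.5625):
    c=np.array([onz(f,((u+.5)/sc-.5,(v+.5)/sc-.5),45,True)[:2] for u,v in uv]);C=c.mean(0)
    d=c[0]+c[1]-c[2]-c[3];yaw=np.degrees(np.arctan2(-d[0],d[1]))
    e=c[1]+c[2]-c[0]-c[3]
    print('corners',c.round(1).tolist(),'C',C.round(1),'long',np.hypot(*d)/2,'wide',np.hypot(*e)/2,'yaw',yaw,np.degrees(np.arctan2(e[1],e[0])))
if __name__=='__main__':
    f,s=pickle.load(open('f5.pkl','rb'));blk(f,[(343,12),(512,10),(512,199),(344,199)])
E
python3 m5.py
```

```text
corners [[446.4, -239.7], [540.8, -237.2], [541.0, -347.4], [446.4, -348.2]] C [ 493.7 -293.1] long 109.34278548720467 wide 94.52251398267994 yaw 0.04379249022240433 0.9948155597112587
```

```bash
python3 -m jog '[[[0.3,-1.2,4],0,0.6],[[0.2,0,4],0,0.6],[[0,0,2.5],0,0.6],[[0,0,0],0,0.6],[[0,0,0],0,0.6]]'; python3 plan.py 494 -390 29 90.5
```

```text
time_s: 11.72
ee_pos: [467.2, -398.3, 48.0]
ee_rot: [-178.2, 0.5, 90.3]
force: [0.0, -0.3, 1.1]
gripper_width: 54.5
at [ 467.2 -398.3   48. ] [-178.2    0.5   90.3] F [ 0.  -0.3  1.1] w 54.5 t 11.725 D [ 26.8   8.3 -19. ] dyaw 0.2 j6 -39.8
[0.82, 2.69, 1.9] -0.24
```

```bash
python3 -m jog '[[[0.3,2.7,1.2],0,0.6],[[0,0,0.5],0,0.6],[[0,0,0],0,0.6],[[0,0,0],0,0.6]]'; python3 plan.py 494 -375 29 90.5
```

```text
time_s: 12.22
ee_pos: [495.2, -395.9, 35.0]
ee_rot: [-178.5, 0.8, 90.3]
force: [-0.4, -0.0, -0.4]
gripper_width: 54.7
at [ 495.2 -395.9   35. ] [-178.5    0.8   90.3] F [-0.4 -0.  -0.4] w 54.7 t 12.225 D [-1.2 20.9 -6. ] dyaw 0.2 j6 -38.0
[2.09, -0.11, 0.6] -0.18
```

```bash
python3 -m jog '[[[0.8,-0.1,0.5],0,0.6],[[0.8,0,0],0,0.6],[[0.8,0,0],0,0.6],[[0.8,0,0],0,0.6],[[0.8,0,0],0,0.6],[[0,0,0],0,0.6]]'; python3 plan.py 530 -100 30 93
```

```text
time_s: 12.98
ee_pos: [493.1, -354.0, 30.2]
ee_rot: [-178.6, 0.9, 90.3]
force: [1.5, 0.3, -0.7]
gripper_width: 54.6
at [ 493.1 -354.    30.2] [-178.6    0.9   90.3] F [ 1.5  0.3 -0.7] w 54.6 t 12.975 D [ 3.69e+01  2.54e+02 -2.00e-01] dyaw 2.7 j6 -34.9
[5.08, 0.77, 0.0] -0.54
[5.07, 0.81, 0.0] -0.54
[5.06, 0.86, 0.0] -0.54
[5.05, 0.91, 0.0] -0.54
[5.04, 0.96, 0.0] -0.54
```

```bash
python3 -m jog '[[[1.0,0.1,0],0,0.6],[[1.5,0.2,0],-0.2,0.6],[[1.8,0.3,0],-0.2,0.6],[[1.8,0.3,0],-0.2,0.6],[[1.8,0.3,0],-0.2,0.6],[[1.8,0.3,0],-0.2,0.6],[[1.2,0.2,0],0,0.6],[[0,0,0],0,0.6]]'; python3 plan.py 530 -100 30 93
python3 - <<'E'
from h import *
import pickle
f=grab('wrist','w6');pickle.dump((f,telemetry.state()),open('f6.pkl','wb'))
hsv=cv2.cvtColor(f['color'],cv2.COLOR_RGB2HSV)
m=cv2.inRange(hsv,(15,40,90),(35,255,255))
for c in cv2.findContours(m,0,2)[0]:
    if cv2.contourArea(c)>1500: print(cv2.contourArea(c),cv2.boundingRect(c),cv2.minAreaRect(c),cv2.approxPolyDP(c,4,True).reshape(-1,2).tolist())
E
```

```text
time_s: 13.98
ee_pos: [511.0, -239.1, 30.1]
ee_rot: [-178.8, 1.2, 91.6]
force: [0.1, -0.4, 1.3]
gripper_width: 54.7
at [ 511.  -239.1   30.1] [-178.8    1.2   91.6] F [ 0.1 -0.4  1.3] w 54.7 t 13.975 D [ 1.900e+01  1.391e+02 -1.000e-01] dyaw 1.4 j6 -25.3
[4.62, 0.76, 0.0] -0.48
[4.61, 0.8, 0.0] -0.48
[4.6, 0.84, 0.0] -0.48
43856.0 (155, 9, 205, 227) ((257.0, 122.0), (226.0, 204.0), 90.0) [[157, 16], [156, 125], [167, 232], [347, 233], [358, 135], [358, 16], [288, 9]]
```

The block fills the view symmetrically about column 257, so it is tracking the fingers squarely. Keep pushing.

```bash
python3 -m jog '[[[1.2,0.2,0],-0.1,0.6],[[1.8,0.3,0],-0.2,0.6],[[1.8,0.3,0],-0.2,0.6],[[1.8,0.3,0],-0.2,0.6],[[1.8,0.3,0],-0.2,0.6],[[1.8,0.3,0],-0.2,0.6],[[1.8,0.3,0],-0.2,0.6],[[1.8,0.3,0],-0.1,0.6]]'; python3 plan.py 580 107 30 95.4 12
```

```text
time_s: 15.02
ee_pos: [530.9, -109.1, 30.0]
ee_rot: [-179.0, 2.2, 93.1]
force: [-0.9, -8.6, 6.7]
gripper_width: 54.7
at [ 530.9 -109.1   30. ] [-179.     2.2   93.1] F [-0.9 -8.6  6.7] w 54.7 t 15.025 D [ 49.1 216.1   0. ] dyaw 2.3 j6 -12.1
[1.78, 0.51, -0.0] -0.19
[1.77, 0.51, -0.0] -0.19
[1.77, 0.52, -0.0] -0.19
[1.77, 0.52, -0.0] -0.19
[1.77, 0.53, -0.0] -0.19
[1.77, 0.54, -0.0] -0.19
[1.77, 0.54, -0.0] -0.19
[1.76, 0.55, -0.0] -0.19
[1.76, 0.55, -0.0] -0.19
[1.76, 0.56, -0.0] -0.19
[1.76, 0.57, -0.0] -0.19
[1.76, 0.57, -0.0] -0.19
```

```bash
python3 -m jog '[[[1.7,0.5,0],-0.2,0.6],[[1.7,0.5,0],-0.2,0.6],[[1.7,0.5,0],-0.2,0.6],[[1.7,0.5,0],-0.2,0.6],[[1.7,0.5,0],-0.2,0.6],[[1.7,0.5,0],-0.2,0.6],[[1.5,0.5,0],-0.2,0.6],[[0.8,0.2,0],-0.2,0.6],[[0,0,0],0,0.6]]'; python3 plan.py 580 107 30 95.4
python3 - <<'E'
from h import *
import pickle
f=grab('wrist','w7');g=grab('top','t7');pickle.dump((f,g,telemetry.state()),open('f7.pkl','wb'))
i=np.hstack([cv2.resize(f['color'],(400,300)),g['color'][95:245,130:330].repeat(2,0).repeat(2,1)])
cv2.imwrite('pics/j7.png',i[:,:,::-1])
E
```

```text
time_s: 16.15
ee_pos: [555.7, 9.5, 27.5]
ee_rot: [-178.3, 3.1, 95.1]
force: [-0.1, 0.2, -0.0]
gripper_width: 54.9
at [555.7   9.5  27.5] [-178.3    3.1   95.1] F [-0.1  0.2 -0. ] w 54.9 t 16.15 D [24.3 97.5  2.5] dyaw 0.3 j6 -0.3
[4.74, 1.65, -0.12] -0.13
[4.74, 1.66, -0.12] -0.13
```

View pics/j7.png

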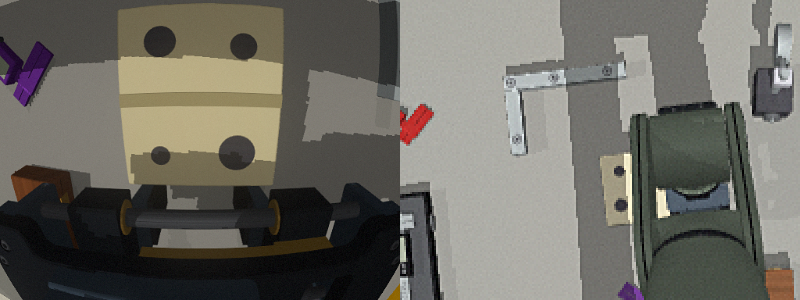

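The left half shows the block square ahead of the fingers, with top-face corners at about (118,10), (283,8), (275,186) and (128,185). The right half (top view) shows the arm mostly covering the block, and the stand and wooden box in place.

Run:
```python
from m5 import *
f,g,s=pickle.load(open('f7.pkl','rb'))
blk(f,[(118,10),(283,8),(275,186),(128,185)],400/512)
```

```text
corners [[498.3, 132.4], [591.3, 141.3], [603.4, 32.2], [507.0, 22.9]] C [550.   82.2] long 109.83538687336063 wide 95.14707839485504 yaw 5.459555782115665 5.45499181710934
```

```bash
python3 -m jog '[[[1.0,0.3,-0.1],-0.1,0.6],[[1.6,0.4,-0.1],-0.1,0.6],[[1.6,0.4,0],0,0.6],[[1.6,0.4,0],0,0.6],[[1.5,0.4,0],0,0.6],[[1.2,0.3,0],0,0.6],[[0.5,0.1,0],0,0.6],[[0,0,0],0,0.6]]'; python3 plan.py 580 107 30 95.4
python3 - <<'E'
from h import *
import pickle
f=grab('wrist','w8');pickle.dump((f,telemetry.state()),open('f8.pkl','wb'))
hsv=cv2.cvtColor(f['color'],cv2.COLOR_RGB2HSV)
m=cv2.inRange(hsv,(15,40,40),(35,255,255))
for c in cv2.findContours(m,0,2)[0]:
    if cv2.contourArea(c)>1500: print(cv2.contourArea(c),cv2.approxPolyDP(c,4,True).reshape(-1,2).tolist())
E
```

```text
time_s: 17.25
ee_pos: [569.2, 101.0, 26.2]
ee_rot: [-177.9, 3.8, 95.8]
force: [0.2, -4.2, -0.1]
gripper_width: 54.5
at [569.2 101.   26.2] [-177.9    3.8   95.8] F [ 0.2 -4.2 -0.1] w 54.5 t 17.25 D [10.8  6.   3.8] dyaw -0.4 j6 8.4
[0.49, 1.13, -0.38] 0.39
3173.0 [[426, 315], [414, 302], [314, 317], [182, 315], [177, 327], [296, 330]]
48338.5 [[149, 12], [150, 122], [165, 236], [348, 239], [363, 129], [364, 10], [233, 3]]
```

```bash
python3 -m jog '[[[-1.5,0,0],0,0.6],[[-2.5,0,-1],0,0.6],[[0,0,-5],0,0.6],[[0,0,-5],0,0.6],[[0,0,0],0,0.6]]'; python3 plan.py 478 166 120 5.4 9
```

```text
time_s: 17.92
ee_pos: [576.3, 67.4, 139.7]
ee_rot: [-177.8, 3.5, 95.6]
force: [-0.6, 0.2, -0.2]
gripper_width: 55.0
at [576.3  67.4 139.7] [-177.8    3.5   95.6] F [-0.6  0.2 -0.2] w 55.0 t 17.925 D [-98.3  98.6 -19.7] dyaw -90.2 j6 3.7
[1.2, -0.98, 0.22] 10.02
[1.01, -1.17, 0.22] 10.02
[0.79, -1.33, 0.22] 10.02
[0.54, -1.45, 0.22] 10.02
[0.28, -1.52, 0.22] 10.02
[0.01, -1.55, 0.22] 10.02
[-0.25, -1.53, 0.22] 10.02
[-0.52, -1.46, 0.22] 10.02
[-0.76, -1.35, 0.22] 10.02
```

```bash
python3 -m jog '[[[1.2,-1,0.1],10,0.6],[[1,-1.2,0.1],10,0.6],[[0.8,-1.3,0.1],10,0.6],[[0.5,-1.5,0.1],10,0.6],[[0.3,-1.5,0.1],10,0.6],[[0,-1.6,0.1],10,0.6],[[-0.3,-1.5,0.1],10,0.6],[[-0.5,-1.5,0.1],10,0.6],[[-0.8,-1.4,0.1],10,0.6],[[0,0,0],0,0.6]]'; python3 plan.py 478 166 120 5.4
python3 - <<'E'
from h import *
import pickle
f=grab('wrist','w9');pickle.dump((f,telemetry.state()),open('f9.pkl','wb'))
cv2.imwrite('pics/w9b.png',cv2.resize(f['color'],(800,600),interpolation=cv2.INTER_CUBIC)[:,:,::-1])
E
```

```text
time_s: 19.18
ee_pos: [468.1, 167.3, 115.9]
ee_rot: [176.6, 3.3, 2.0]
force: [-0.6, -0.5, 0.1]
gripper_width: 54.6
at [468.1 167.3 115.9] [176.6   3.3   2. ] F [-0.6 -0.5  0.1] w 54.6 t 19.175 D [ 9.9 -1.3  4.1] dyaw 3.4 j6 109.1
[0.99, 0.16, -0.41] -3.38
```

View pics/w9b.png

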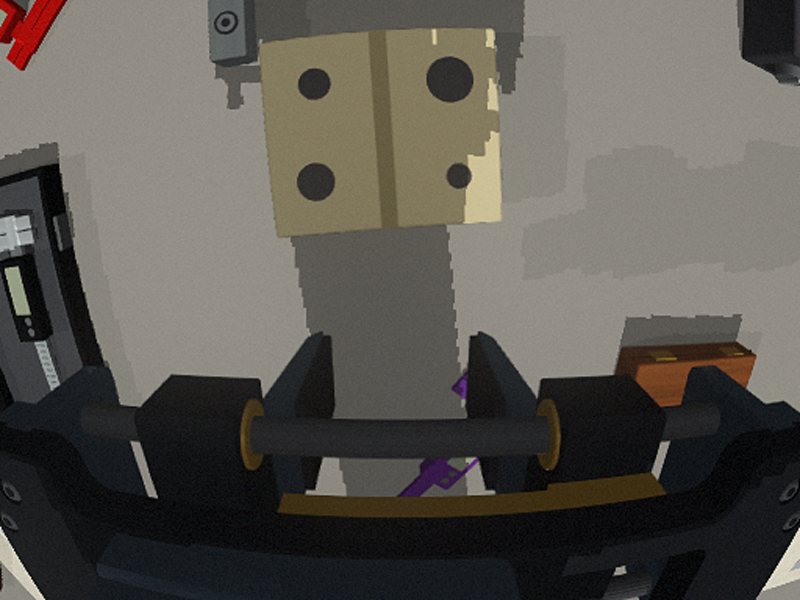

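The block's top-face corners are at about (260,43), (496,29), (501,220) and (277,236), just short of the short rail (screw at (226,22)). The purple decoy is partly visible at about (462,385) and (440,470), so I must check the fingers clear it.

Run:
```python
from m5 import *
f,s=pickle.load(open('f9.pkl','rb'))
P=lambda u,v,z:onz(f,((u+.5)/1.5625-.5,(v+.5)/1.5625-.5),z,True)[:2]
c=np.array([P(*q,45) for q in[(260,43),(496,29),(501,220),(277,236)]]);C=c.mean(0)
print(c.round(1).tolist(),C)
y=c[0]+c[3]-c[1]-c[2];x=c[0]+c[1]-c[2]-c[3]
print('yaws',np.degrees(np.arctan2(-y[0],y[1])),np.degrees(np.arctan2(x[1],x[0])),np.hypot(*y)/2,np.hypot(*x)/2)
print('screw',P(226,22,25),'purple',[P(*q,5).round(0).tolist() for q in[(452,385),(462,372),(440,470),(480,462),(402,495)]])
t=np.radians(5.4);Q=np.array([[np.cos(t),-np.sin(t)],[np.sin(t),np.cos(t)]]);print('blk in stop',(C-[691.5,252.8])@Q)
for q in[(-210,-66.5),(-190,-66.5),(-140,-66.5),(-111.5,-66.5)]:print(q,Q@q+[691.5,252.8])
a,b=pickle.load(open('f0.pkl','rb'))
print('purple top',[onz(a,(u/1.5625,v/1.5625),5).round(0)[:2].tolist() for u,v in[(377,368),(406,385),(400,396),(374,382),(347,455)]])
```

```text
[[603.8, 232.4], [614.5, 123.3], [521.4, 115.2], [510.8, 223.7]] [562.62984581 173.65758052]
yaws 5.6018665474523965 5.179120387114555 109.30992797167012 93.41319519846192
screw [620.89918598 256.15861254] purple [[406.0, 124.0], [416.0, 118.0], [333.0, 126.0], [339.0, 97.0], [308.0, 152.0]]
blk in stop [-135.7461835   -66.66342977]
(-210, -66.5) [488.69019027 166.83238356]
(-190, -66.5) [508.60142956 168.71454982]
(-140, -66.5) [558.37952779 173.41996549]
(-111.5, -66.5) [586.75304378 176.10205242]
purple top [[419.0, 114.0], [388.0, 64.0], [369.0, 75.0], [395.0, 120.0], [269.0, 171.0]]
```

```bash
python3 -m jog '[[[1.2,-0.2,2.5],-3.4,0.6],[[0.8,-0.2,2.8],0,0.6],[[0,0,2.0],0,0.6],[[0,0,0],0,0.6],[[0,0,0],0,0.6]]'; python3 plan.py 487 166.6 28 5.4
```

```text
time_s: 19.85
ee_pos: [487.6, 165.3, 39.3]
ee_rot: [176.9, 3.4, 6.1]
force: [-0.5, -0.5, 0.6]
gripper_width: 54.9
at [487.6 165.3  39.3] [176.9   3.4   6.1] F [-0.5 -0.5  0.6] w 54.9 t 19.85 D [ -0.6   1.3 -11.3] dyaw -0.7 j6 104.8
[-0.05, -0.14, 1.13] 0.67
```

```bash
python3 -m jog '[[[0,-0.2,1.0],0.5,0.6],[[0.4,0,0],0,0.6],[[0.8,0,0],0,0.6],[[0.8,0,0],0,0.6],[[1.2,0,0],0,0.6],[[1.4,0,0],0,0.6],[[1.4,0,0],0,0.6],[[1.4,0,0],0,0.6],[[0.6,0,0],0,0.6],[[0,0,0],0,0.6]]'; python3 plan.py 586.7 176 29 5.4
python3 - <<'E'
from h import *
s=telemetry.state();t=np.radians(5.4);Q=np.array([[np.cos(t),-np.sin(t)],[np.sin(t),np.cos(t)]]);print('tcp in stop',(s['ee_pos'][:2]-[691.5,252.8])@Q)
E
```

```text
time_s: 21.1
ee_pos: [545.1, 170.9, 28.7]
ee_rot: [176.5, 6.6, 5.4]
force: [-0.3, -0.7, -1.3]
gripper_width: 54.7
at [545.1 170.9  28.7] [176.5   6.6   5.4] F [-0.3 -0.7 -1.3] w 54.7 t 21.1 D [41.6  5.1  0.3] dyaw 0.0 j6 103.4
[4.19, -0.12, -0.03] -0.04
tcp in stop [-153.4657059  -67.8020743]
```

```bash
python3 -m jog '[[[0.8,-0.1,0],0,0.6],[[1.0,0,0],0,0.6],[[0.9,0,0],0,0.6],[[0.5,0,0],0,0.6],[[0,0,0],0,0.6]]'; python3 plan.py 586.7 176 29 5.4
python3 - <<'E'
from h import *
s=telemetry.state();t=np.radians(5.4);Q=np.array([[np.cos(t),-np.sin(t)],[np.sin(t),np.cos(t)]]);print('tcp in stop',(s['ee_pos'][:2]-[691.5,252.8])@Q)
E
```

```text
time_s: 21.72
ee_pos: [561.0, 172.4, 29.3]
ee_rot: [176.2, 8.8, 5.2]
force: [-0.1, 0.5, -0.1]
gripper_width: 54.7
at [561.  172.4  29.3] [176.2   8.8   5.2] F [-0.1  0.5 -0.1] w 54.7 t 21.725 D [25.7  3.6 -0.3] dyaw 0.2 j6 102.8
[2.59, -0.12, 0.03] -0.22
tcp in stop [-137.50438614  -67.74694011]
```

```bash
python3 -m jog '[[[-1,0,0],0,0.6],[[-1,0,0],0,0.6],[[-1,0,0],0,0.6],[[-1,0,0],0,0.6]]'; python3 -c "
from h import *
s=telemetry.state();print(s['qpos'].round(1),s['ee_pos'],s['ee_rot'])"; python3 -m jog '[[[0,0,-2],0,0.6],[[0,0,-3],0,0.6],[[0,0,-3],0,0.6]]';python3 -c "
from h import *
s=telemetry.state();print(s['qpos'].round(1))"
```

```text
time_s: 22.22
ee_pos: [521.5, 169.0, 35.6]
ee_rot: [176.2, 8.6, 5.2]
force: [-0.2, 0.5, 0.2]
gripper_width: 54.4
[ 17.8  31.2 101.   -2.2  57.1 103.6] [521.46428485 169.03167325  35.57249599] [176.23858731   8.58225647   5.2054188 ]
time_s: 22.6
ee_pos: [528.8, 174.6, 114.5]
ee_rot: [176.1, 9.0, 5.2]
force: [1.8, 0.5, -0.1]
gripper_width: 54.4
[ 18.1  27.   94.8  -1.9  67.8 103.4]
```

The tilt builds up only under pushing load. The finger faces lean slightly downward onto the block, which helps keep it flat, so go back in and finish with fewer, larger rows.

```bash
python3 -m jog '[[[0.8,0,3],0,0.6],[[0.8,-0.1,3],0,0.6],[[0.4,0,1.4],0,0.6],[[0,0,0],0,0.6]]'
python3 - <<'E'
from h import *
s=telemetry.state();t=np.radians(5.4);Q=np.array([[np.cos(t),-np.sin(t)],[np.sin(t),np.cos(t)]]);print('tcp in stop',(s['ee_pos'][:2]-[691.5,252.8])@Q)
E
```

```text
time_s: 23.1
ee_pos: [539.5, 172.5, 41.0]
ee_rot: [176.3, 8.4, 5.3]
force: [-0.1, -0.7, -0.2]
gripper_width: 55.0
tcp in stop [-158.84021552  -65.66022648]
```

```bash
python3 -m jog '[[[1.2,0,0.4],0,0.6],[[1.2,0,0],0,0.6],[[1.4,0,0],0,0.6],[[1.2,0,-0.1],0,0.6]]'
python3 - <<'E'
from h import *
s=telemetry.state();t=np.radians(5.4);Q=np.array([[np.cos(t),-np.sin(t)],[np.sin(t),np.cos(t)]]);print('tcp in stop',(s['ee_pos'][:2]-[691.5,252.8])@Q, s['qvel'].round(1))
E
```

```text
time_s: 23.6
ee_pos: [582.3, 176.2, 34.9]
ee_rot: [176.2, 9.6, 5.1]
force: [-6.7, -1.3, 5.1]
gripper_width: 54.8
tcp in stop [-115.9011903  -66.0251224] [ -1.6   7.  -14.4   0.6  11.3  -1.9]
```

```bash
python3 -m jog '[[[0.3,0,-0.05],0,0.6],[[0.2,0,0],0,0.6]]'; python3 -m jog '[[[0.3,0,-0.05],0,0.6]]'
python3 - <<'E'
from h import *
s=telemetry.state();t=np.radians(5.4);Q=np.array([[np.cos(t),-np.sin(t)],[np.sin(t),np.cos(t)]]);print('tcp in stop',(s['ee_pos'][:2]-[691.5,252.8])@Q, s['qvel'].round(1))
f=grab('wrist','w10')
hsv=cv2.cvtColor(f['color'],cv2.COLOR_RGB2HSV)
m=cv2.inRange(hsv,(15,40,40),(35,255,255))
P=lambda p:((onz(f,p,45,True)[:2]-[691.5,252.8])@Q).round(1).tolist()
for c in cv2.findContours(m,0,2)[0]:
    if cv2.contourArea(c)>1500:
        a=cv2.approxPolyDP(c,4,True).reshape(-1,2);print(cv2.contourArea(c),[(p.tolist(),P(p)) for p in a])
E
```

```text
time_s: 23.85
ee_pos: [583.9, 176.0, 35.2]
ee_rot: [176.1, 10.3, 5.1]
force: [-7.7, 0.1, 4.0]
gripper_width: 54.8
time_s: 23.98
ee_pos: [583.9, 176.0, 35.4]
ee_rot: [176.1, 10.8, 5.1]
force: [-9.9, 0.6, 3.2]
gripper_width: 54.4
tcp in stop [-114.36839781  -66.34537955] [-0.1  1.8 -3.4  0.7  5.6 -0.8]
3156.5 [([426, 315], [-190.1, -208.5]), ([415, 302], [-168.5, -188.0]), ([313, 317], [-167.8, -105.5]), ([182, 315], [-159.7, -18.1]), ([178, 327], [-173.4, -13.0]), ([315, 329], [-182.7, -109.1])]
45193.5 [([132, 46], [-1.2, -14.2]), ([139, 133], [-39.6, -13.8]), ([157, 235], [-94.3, -14.3]), ([359, 229], [-94.9, -122.5]), ([377, 139], [-43.7, -123.1]), ([385, 48], [-0.7, -122.0]), ([272, 37], [-0.4, -71.7]), ([193, 38], [-0.3, -40.1])]
```

The block is seated on the long rail, with its edge at xs ≈ -0.5 and about 14 mm left to the short rail. Back off and move round for the final +y push.

```bash
python3 -m jog '[[[-1.5,0,0],0,0.5],[[-1.5,0,-1],0,0.4],[[0,0,-4],0,0.4],[[0,0,-4],0,0.4],[[0,0,-1],0,0.4]]'; python3 plan.py 655 78 130 95.4 9
```

```text
time_s: 24.65
ee_pos: [572.4, 182.2, 144.8]
ee_rot: [176.1, 10.5, 5.1]
force: [0.5, -0.4, 0.0]
gripper_width: 36.4
at [572.4 182.2 144.8] [176.1  10.5   5.1] F [ 0.5 -0.4  0. ] w 36.4 t 24.65 D [  82.6 -104.2  -14.8] dyaw 90.3 j6 102.5
[0.81, 1.23, 0.16] -10.03
[0.58, 1.36, 0.16] -10.03
[0.34, 1.44, 0.16] -10.03
[0.08, 1.47, 0.16] -10.03
[-0.18, 1.47, 0.16] -10.03
[-0.43, 1.41, 0.16] -10.03
[-0.67, 1.32, 0.16] -10.03
[-0.89, 1.18, 0.16] -10.03
[-1.08, 1.01, 0.16] -10.03
```

```bash
python3 -m jog '[[[0.8,1.2,0],-10,0.4],[[0.6,1.4,0],-10,0.4],[[0.3,1.4,0],-10,0.4],[[0.1,1.5,0],-10,0.4],[[-0.2,1.5,0],-10,0.4],[[-0.4,1.4,0],-10,0.4],[[-0.7,1.3,0],-10,0.4],[[-0.9,1.2,0],-10,0.4],[[-1.1,1,0],-10,0.4],[[0,0,0],0,0.4]]'
cat > loc.py <<'E'
# tool axes and deltas for a stop-frame target: loc.py xs ys z
import sys
from h import *
s=telemetry.state();t=np.radians(5.4);Q=np.array([[np.cos(t),-np.sin(t)],[np.sin(t),np.cos(t)]])
print('tcp in stop',((s['ee_pos'][:2]-[691.5,252.8])@Q).round(1),'z',s['ee_pos'][2].round(1),s['ee_rot'].round(1),'F',s['force'].round(1),s['gripper_width'],s['time_s'])
if len(sys.argv)>3:
    xs,ys,z=map(float,sys.argv[1:4]);D=np.r_[Q@[xs,ys]+[691.5,252.8],z]-s['ee_pos']
    M=R.from_euler('xyz',s['ee_rot'],degrees=True).as_matrix();print('D',D.round(1),'tool cm',(M.T@D/10).round(2))
    print('z axis',M[:,2].round(3))
E
python3 loc.py -50 -160 31
```

```text
time_s: 25.9
ee_pos: [654.8, 75.9, 136.1]
ee_rot: [-169.2, 3.3, 98.7]
force: [-0.3, -0.8, -0.3]
gripper_width: 36.7
tcp in stop [ -53.2 -172.7] z 136.1 [-169.2    3.3   98.7] F [-0.3 -0.8 -0.3] 36.68434956459856 25.9
D [   2.    12.9 -105.1] tool cm [ 1.85  2.34 10.17]
z axis [-0.177 -0.084 -0.981]
```

```bash
python3 -m jog '[[[0.2,0.8,3.8],3.3,0.4],[[0.2,0.8,3.6],0,0.4],[[0.2,0.7,2.5],0,0.4],[[0,0,0],0,0.4]]'; python3 loc.py -50 -155 31
```

```text
time_s: 26.4
ee_pos: [657.0, 77.9, 32.2]
ee_rot: [-169.4, 4.0, 94.7]
force: [0.2, -0.1, 0.1]
gripper_width: 36.4
tcp in stop [ -50.9 -170.9] z 32.2 [-169.4    4.    94.7] F [ 0.2 -0.1  0.1] 36.3732659521373 26.4
D [-0.6 15.9 -1.2] tool cm [ 1.59  0.07 -0.  ]
z axis [-0.178 -0.083 -0.981]
```

```bash
python3 -m jog '[[[1.2,0,0],-0.7,0.4],[[1.2,0,0],0,0.4],[[1.0,0,0],0,0.4],[[0.7,0,0],0,0.4]]'; python3 loc.py -50 -127 31
```

```text
time_s: 26.9
ee_pos: [654.2, 121.1, 33.2]
ee_rot: [-169.7, 4.0, 95.4]
force: [0.2, -9.2, 0.8]
gripper_width: 36.8
tcp in stop [ -49.5 -127.6] z 33.2 [-169.7    4.    95.4] F [ 0.2 -9.2  0.8] 36.756823520856834 26.9
D [-0.5  0.6 -2.2] tool cm [ 0.08 -0.01  0.22]
z axis [-0.172 -0.085 -0.981]
```

```bash
python3 -m jog '[[[0.3,0,0],0,0.4]]'; python3 loc.py;python3 -m jog '[[[0.4,0,0],0,0.4]]'; python3 loc.py
python3 - <<'E'
from h import *
t=np.radians(5.4);Q=np.array([[np.cos(t),-np.sin(t)],[np.sin(t),np.cos(t)]])
f=grab('wrist','w11')
hsv=cv2.cvtColor(f['color'],cv2.COLOR_RGB2HSV)
m=cv2.inRange(hsv,(15,40,40),(35,255,255))
P=lambda p:((onz(f,p,45,True)[:2]-[691.5,252.8])@Q).round(1).tolist()
for c in cv2.findContours(m,0,2)[0]:
    if cv2.contourArea(c)>5000:
        a=cv2.approxPolyDP(c,4,True).reshape(-1,2);print(cv2.contourArea(c),[(p.tolist(),P(p)) for p in a])
E
```

```text
time_s: 27.02
ee_pos: [654.2, 121.1, 33.4]
ee_rot: [-169.7, 4.4, 95.5]
force: [0.7, -15.4, 0.3]
gripper_width: 36.3
tcp in stop [ -49.5 -127.6] z 33.4 [-169.7    4.4   95.5] F [  0.7 -15.4   0.3] 36.28749051939072 27.025
time_s: 27.15
ee_pos: [654.3, 121.0, 33.6]
ee_rot: [-169.6, 4.8, 95.6]
force: [1.7, -14.5, -0.5]
gripper_width: 36.2
tcp in stop [ -49.5 -127.7] z 33.6 [-169.6    4.8   95.6] F [  1.7 -14.5  -0.5] 36.19501722472911 27.15
44156.5 [([156, 19], [-94.3, -0.5]), ([159, 132], [-95.7, -57.0]), ([172, 226], [-94.6, -109.3]), ([346, 239], [-1.3, -108.9]), ([360, 127], [-0.3, -52.8]), ([361, 10], [-1.0, -0.9]), ([251, 7], [-48.2, -0.2])]
```

The block has stopped against the short rail (y force 15 N, no further motion). Back off and look.

```bash
python3 -m jog '[[[-1,0,0],0,0.4],[[-2,0,0],0,0.4],[[-1,0,-3],0,0.4],[[0,0,-5],0,0.4],[[-1,0,-5],0,0.4],[[0,0,0],0,0.4],[[0,0,0],0,0.4]]'; python3 loc.py
python3 - <<'E'
from h import *
import pickle
f=grab('wrist','w12');g=grab('top','t12');sc=grab('scene','s12');pickle.dump((f,g,sc),open('f12.pkl','wb'))
i=np.vstack([np.hstack([cv2.resize(f['color'],(400,300)),cv2.resize(g['color'],(400,300))]),np.hstack([cv2.resize(f['color'][0:150,100:300],(400,300),interpolation=2),cv2.resize(sc['color'][190:310,230:390],(400,300),interpolation=2)])])
cv2.imwrite('pics/j12.png',i[:,:,::-1])
E
```

```text
time_s: 28.08
ee_pos: [682.0, 80.4, 169.4]
ee_rot: [-169.7, 4.6, 95.4]
force: [-0.3, 0.2, -0.6]
gripper_width: 36.1
tcp in stop [ -25.7 -170.7] z 169.4 [-169.7    4.6   95.4] F [-0.3  0.2 -0.6] 36.06171066897806 28.075
```

View pics/j12.png

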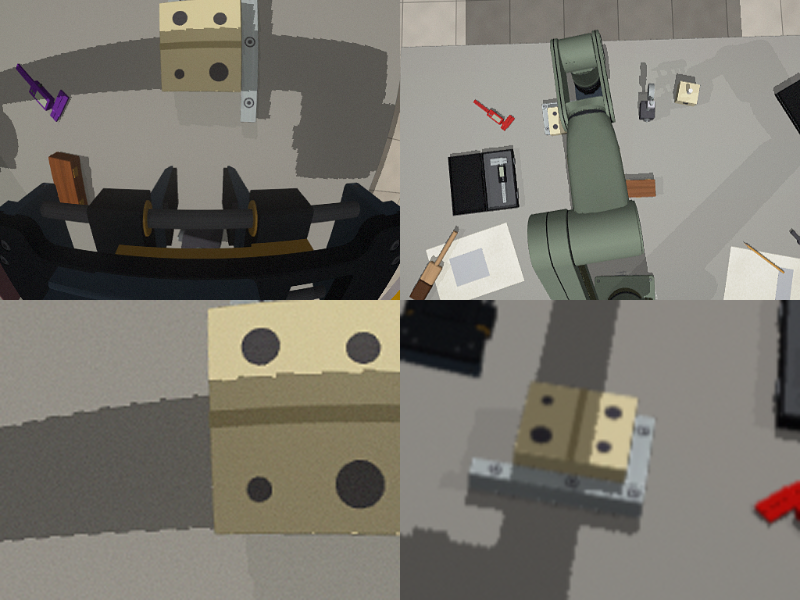

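All four panels agree: the block is in the corner on both rails, the caliper is in the tray, and the stand, peg block and wooden box are where they started. One numeric check of the gap to the rails:

Run:
```python
from h import *
import pickle
f,g,sc=pickle.load(open('f12.pkl','rb'))
t=np.radians(5.4);Q=np.array([[np.cos(t),-np.sin(t)],[np.sin(t),np.cos(t)]])
P=lambda p,z,f=f,fi=True:((onz(f,p,z,fi)[:2]-[691.5,252.8])@Q).round(1).tolist()
print('screws',[P((u*1.28,v*1.28),25) for u,v in[(250,42),(249,103)]])
m=cv2.inRange(cv2.cvtColor(f['color'],cv2.COLOR_RGB2HSV),(15,40,40),(35,255,255))
for c in cv2.findContours(m,0,2)[0]:
    if cv2.contourArea(c)>5000:
        w=np.array([P(p,45) for p in c.reshape(-1,2)])
        for lo,hi in((-100,-80),(-80,-60),(-60,-40),(-40,-20)):
            k=(w[:,1]>lo)&(w[:,1]<hi);print(lo,'x min/max',w[k,0].min(),w[k,0].max())
        print('ymin',w[:,1].min(),np.median(w[w[:,1]<-104][:,1]))
# bystanders before/after, top view colour masks
a,_=pickle.load(open('f0.pkl','rb'))
for n,fr in(('before',a),('after',g)):
    h=cv2.cvtColor(fr['color'],cv2.COLOR_RGB2HSV)
    out=[]
    for nm,lo,hi,(y0,y1,x0,x1) in(('peg',(15,40,120),(35,255,255),(90,150,340,400)),('dial',(0,0,0),(180,255,75),(125,160,300,330)),('box',(3,100,50),(18,255,255),(220,260,310,335))):
        q=np.argwhere(cv2.inRange(h,lo,hi)[y0:y1,x0:x1]);out.append((nm,len(q),q.mean(0).round(2).tolist(),q.min(0).tolist(),q.max(0).tolist()))
    print(n,out)
```

```text
screws [[10.4, -50.4], [10.4, -125.7]]
-100 x min/max -94.8 -93.8
-80 x min/max -94.9 -93.8
-60 x min/max -95.2 -93.8
-40 x min/max -94.6 -93.7
ymin -110.0 -109.0
before [('peg', 662, [29.66, 28.44], [14, 12], [45, 43]), ('dial', 123, [16.4, 12.58], [0, 6], [29, 25]), ('box', 369, [20.51, 7.88], [9, 0], [31, 16])]
after [('peg', 663, [29.58, 28.43], [14, 12], [45, 43]), ('dial', 119, [15.17, 12.67], [0, 6], [28, 25]), ('box', 372, [20.42, 7.87], [9, 0], [31, 16])]
```

```bash
python3 -c "
from workcell import job_done
print(job_done())"
```

```text
the job is handed in; nothing more can be done
None
```

The job is handed in at about 28 s of the 72 s allowed. The caliper lies flat in the grey tray and the drilled block sits in the stop.

- **Caliper:** I gripped the black caliper by its slider, lowered it until it touched the tray floor, then released it. The picture after release and the last top view both show it inside the rim.
- **Block:** I pushed it between the wooden box and the dial stand, then onto the long rail (about 10 N), then along into the short rail (about 15 N, no further motion).
- **Flush check:** The block's robot-side edge is parallel to the long rail and 94.8 mm from it (95 mm when flush). Its open end is about 109–110 mm from the short rail (110 mm when flush). Pixel and calibration error is about 1–2 mm.
- **Bystanders:** The peg block and wooden box are unchanged in the top view to about 0.1 px. The dial stand's dark patch read about 1.2 px differently in one direction. It covered 4 fewer dark pixels and its edges matched to within a pixel. I put this down to shading, since nothing came near it, but did not check further.
- **Tool tilt:** The tool leaned up to about 11° while pushing, because its tilt drifted under load. The fingers then bore slightly downward on the block. In the pictures after each push and at the end it lies flat.

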